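Hold the bearing-ball dish open side to the wheel

TASK

I am refitting the wheel's steel bearing ball, and the dish's arched handle stands in the way of my hand. Take the dish by the top of that handle, lift it straight up off its tile, then turn it in the air a quarter turn from how it stood (either way round), slowly and level so that the loose ball stays in the middle, and finish still holding it level and still about 10 cm above its tile, without putting it down or knocking the loose things around it.

Things in the scene. Friction and masses are not known exactly. Their poses are not given: they have to be found in the camera images.
- dish: Speckled buff stoneware dish, 157 mm across, rim 36 mm high, foot 88 mm, about 0.42 kg. Origin: centre of its underside, z up. A rigid clay handle arches over it in its y-z plane: 14 mm legs from the rim at y = +-74 mm, top bar level along y, 122 mm high in all; open under the arch to +x and -x. Hollow: rises at 4 degrees from the centre to 42 mm radius, then at 34 to the rim.
- dish_grip (a point): Middle of the handle's straight top bar, on the dish's axis 115 mm above its underside. The bar is 18 mm wide across (along the dish's x), 13 mm high and 66 mm long (along the dish's y); there are about 70 mm free between it and the ball under it. Axes as dish.
- dish_floor (a point): Lowest point of the dish's hollow, at its centre, 10 mm above the dish's underside. Axes as dish.
- ball_center (a point): Centre of the loose polished steel bearing ball, 25 mm across, 64 g, which rolls freely in the dish; at rest it sits at the centre, 12.5 mm above dish_floor. It starts there.
- tile: Square terracotta tile, 200 x 200 x 12 mm, fixed flat on the bench. Origin: centre of its underside; top 12 mm above it; x and y along its edges, +y towards the potter's wheel on the robot's left. The dish starts near its middle (within 17 mm), with the dish's y along the tile's y to within 3 degrees.
- tub: Bystander: round green plastic tub with twist cap, 92 mm across, 110 mm high. Origin at the centre of its underside.
- mug: Bystander: speckled stoneware mug, 82 mm across, 92 mm high, handle on its +y side. Origin at the centre of its underside.
- rib: Bystander: flat kidney-shaped teak rib, about 90 x 50 x 6 mm, lying flat. Origin in the middle of its underside.
- pin_tool: Bystander: pin tool lying on the bench, round steel handle 10 mm thick and 105 mm long with a 45 mm needle towards +x. Origin under its middle.
- loop_tool: Bystander: trimming loop tool lying on the bench, 180 mm long, 12 mm thick wooden handle, wire loop towards +x. Origin under its handle.
- wood_knife: Bystander: wooden modelling knife lying on the bench, 160 mm long, 15 mm wide, 8 mm thick. Origin under its middle.
- jar: Bystander: small amber glass jar with steel lid, 56 mm across, 68 mm high. Origin at the centre of its underside.
Things that resemble listed ones, but are neither listed nor needed, are in the scene too. What is shaped like the dish but blue or green is not meant.

How it is judged:
By the outcome, as a careful person would: the job done as asked, in the order asked, and still so for the second after the job is handed in, while the arm keeps its last pose, push and grip.
It also fails if it takes over 45 s, if anything falls off the work surface, if the arm or the gripper's body presses on something with over 40 N, if the wrist force passes 120 N, or if a joint passes its speed limit or range.

ROBOT

A 6-joint arm with a two-finger parallel gripper is mounted at the origin on the work surface. World frame = base frame: x ahead of the robot, y to its left, z up, the work surface at z = 0. Lengths are in m, angles in rad, forces in N, time in s.
With the tool pointing down it reaches from about 0.225 to 0.875 m from the base axis. Payload 3.4 kg.
Tool frame: the origin (TCP) lies between the finger pads; the fingertips stand 25 mm ahead of it and the grasp point (between the pads) lies 6 mm ahead of it (manip.tips_ahead is the distance from the TCP to the fingertips, in m); z points along the fingers, x is the direction in which the jaws open and shut, and the axes are right-handed (so a half turn about z gives the same grasp; the last joint's range is limited). The gripper opens to 85 mm and grips with 20 to 120 N. Pads are 22 mm wide; open, the fingers measure 114 mm over their backs; the gripper's body (76 mm by 85 mm) begins 54 mm behind the grasp point. The pads swing forward as they close: fully open they stand 13 mm farther back than shut.
Start: joints at [-1.462, 0.276, 1.505, -0, 1.361, -0.121], TCP at [0.131, -0.56, 0.256] pointing down, gripper open.
Joint ranges: [-2.89, 2.89], [-0.75, 2.08], [0.22, 2.7], [-1.18, 4.32], [0.11, 2.71], [-2.7, 2.7]. Speed limits (rad/s): [2.57, 2.57, 3.14, 3.14, 3.14, 3.14].

INTERFACE

Orientations are given as a unit quaternion [w, x, y, z].
In Python, from rig import manip gives the robot as it stands. The module is installed in compiled form; this text tells all that it offers.
- The arm moves only by the tool send_rows, never from a script. Its argument "plan" is a list of rows, each an object with "linear": the shift along the tool's x, y, z in m, a list of three; "delta_rot": the turn, a rotation vector about the tool's x, y, z in degrees, a list of three; "fingers": the finger opening in m, from 0 to 0.0854. A call has 1 to 12 rows; each row shifts and turns the pose as measured when the row begins, along the tool's axes as they then stand; what a row does not reach is not made up. A row lasts 1/12 s, in which the tool goes at most 41.7 mm and 7.16 degrees, less where a joint would pass 70% of its speed; a pose out of reach is approached as far as the arm can. A call with a gripper value outside its range is refused whole. The fingers move at their own pace and stop on an object; "force" is the grip in N (left out, the last holds). Time passes only in rows, so rows that do not move let the fingers close. It gives the time, the measured TCP pose, the force and the opening at its end, in the units of the state.
- manip.get_state(): the state, without advancing time (a new reading comes with each control period).
- manip.get_image(name): name is "scene" or "top" or "wrist"; returns the picture (384x512x3 uint8, red, green, blue); there is no depth.
- manip.camera_info(name): a dict with "K" (3x3 intrinsics, pixels), "dist" ([k1, k2, p1, p2, k3] as OpenCV has them; the pictures are not rectified), "rvec" (rotation vector, rad) and "tvec" (3), from world to camera coordinates, as OpenCV has them. Camera axes: x right, y down, z forward; pixel columns grow to the right and rows downward; lengths in m; the calibration is good to about 2 mm. A picture is of the moment at which its call begins: read the wrist's pose just before it. camera_info takes no time and is no camera call; for the wrist camera it gives the pose at the moment of the call.
- manip.sign_off(): hands the job in, once; it reports no verdict.
Trained networks look in the newest picture that a camera, given by its name, has taken for a name from the list of things; names that differ only in an ending like _2 or _b are one class to them, and where a whole thing is asked for, a point or a joint stands for the part that bears it (a point fixed in the world has none). Each returns a list of dicts, best first, with "p" (0 to 1); they miss things now and then, are a little off and sometimes report something else, mostly with a low value. They report only what shows in the picture. A call takes as long as a camera call. They do not tell look-alikes from the thing itself.
- manip.find_in(thing, camera): "extent" ([left, top, right, bottom] in pixels, round what is visible of it).
- manip.masks_of(thing, camera): "pixels" (384x512 bool, what is visible of it) and "extent" ([left, top, right, bottom] in pixels, round what is visible of it).
The state is a dict: "clock": time; "qpos": joint angles; "qd": joint speeds; "effort": joint torques, N m; "position": TCP position; "ee_rot": TCP orientation; "contact_force": force on the tool from outside, world axes, zero at the start; "moment": the same for the moment, N m; "width": finger opening in m.
Only numpy, scipy, OpenCV 4.12 (cv2) and the standard library are available. Lean on these libraries where they do the work, as an engineer would, in place of code of your own. Each camera call takes 0.05 s, during which the arm holds its last target. There are 200 camera calls.

## Working session

There is one attempt and no reset: what is moved stays moved. The work goes in short steps, Python scripts to look and compute and a tool call to move; the robot and the scene stay as the last step left them, time stands still between calls to the robot, and variables do not carry over. Pictures are saved under pics/ and viewed, about 8 in all and at most 12, crops included, and the job is handed in when it is done.

Besides the shell and the picture viewer there is one more tool, called after "Request:" as a command line: name --argument value ..., lists and objects as JSON in quotes. send_rows: Moves the arm, as the interface text tells. Its arguments: {"type":"object","properties":{"plan":{"type":"array","items":{"type":"object","properties":{"linear":{"type":"array","items":{"type":"number"}},"delta_rot":{"type":"array","items":{"type":"number"}},"fingers":{"type":"number"}}}},"force":{"type":"number"}},"required":["plan"]}

```bash
mkdir -p pics; python3 - <<'E'
from rig import manip
import cv2,numpy as np
ims=[manip.get_image(n) for n in("scene","top")]
for n,i in zip(("scene","top"),ims): cv2.imwrite(f"pics/{n}0.png",cv2.resize(i[:,:,::-1],(800,600)))
for n in("scene","top"):
  for t in("dish","tile","ball_center"):
    print(n,t,[(round(d["p"],2),[round(float(v)) for v in d["extent"]]) for d in manip.find_in(t,n)])
s=manip.get_state();print(s)
E
```

```text
scene dish [(0.86, [228, 97, 286, 138]), (0.79, [354, 267, 429, 348]), (0.78, [361, 186, 432, 248]), (0.76, [233, 169, 296, 234])]
scene tile [(0.95, [211, 180, 321, 267])]
scene ball_center [(0.5, [262, 209, 270, 213])]
top dish [(0.81, [115, 248, 184, 313]), (0.81, [68, 181, 133, 249]), (0.7, [206, 166, 271, 225]), (0.59, [316, 240, 375, 297])]
top tile [(0.84, [194, 157, 273, 238]), (0.68, [167, 105, 201, 145])]
top ball_center []
{'clock': 0.4, 'qpos': array([-1.46200350e+00,  2.76041172e-01,  1.50506998e+00, -5.50500372e-07,
        1.36071433e+00, -1.20977479e-01]), 'qd': array([-0.00048094, -0.00115889, -0.00074246,  0.0009781 , -0.00068648,
        0.00030362]), 'effort': array([-1.25428600e-03, -4.16175807e+01, -2.45743901e+01, -2.79815322e-04,
        3.35453413e-03, -2.25578489e-06]), 'position': array([ 0.13096132, -0.55984685,  0.25617957]), 'ee_rot': array([-8.26290790e-05,  7.83503022e-01, -6.21387963e-01, -8.20067535e-05]), 'contact_force': array([ 0.03219391, -0.00326555,  0.59972118]), 'moment': array([-0.04019181,  0.00832451,  0.02131588]), 'width': 0.08510337211518416}
```

View pics/scene0.png

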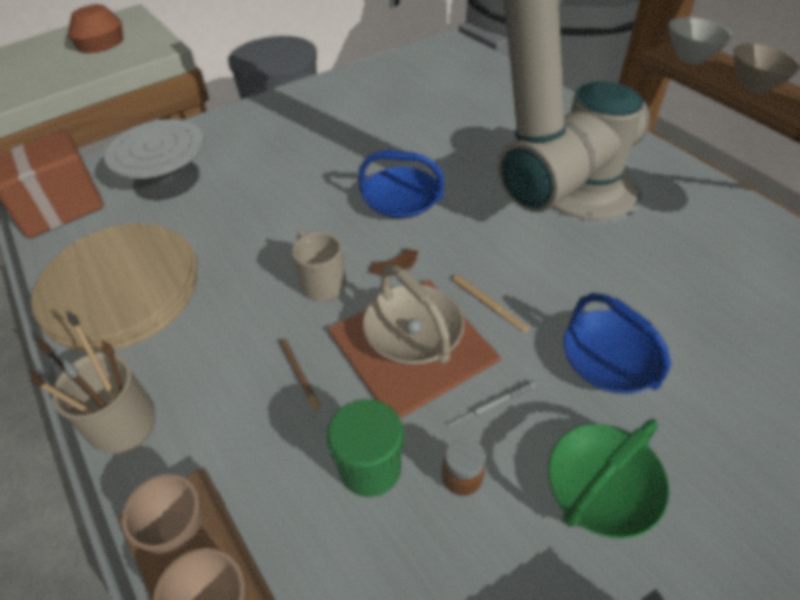

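View pics/top0.png

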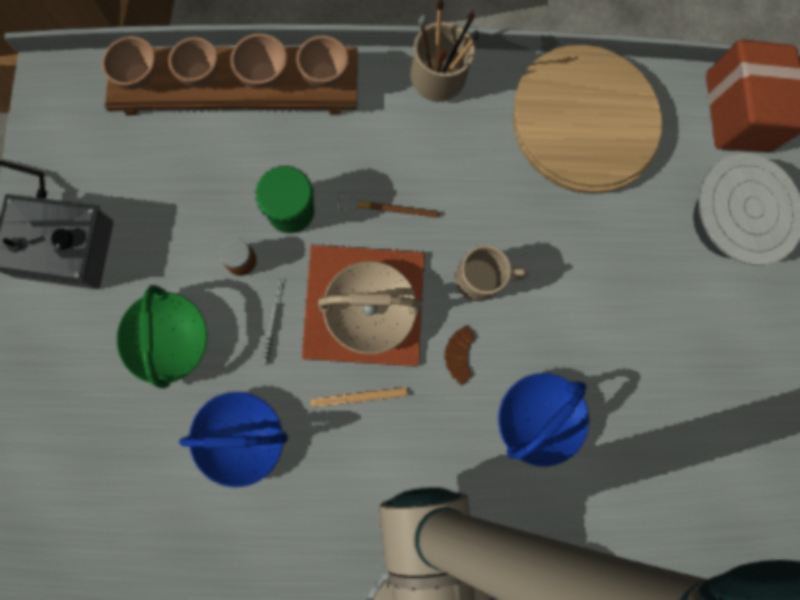

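Scene view (800x600 scale): the buff dish with handle is on the tile at (415,320), with the ball at (413,326). Top view: the same dish is at (370,307) and the bar runs along image x at about y=299.
Could be taken for it: blue dishes at scene (400,183) and (617,345), and a green one at (608,480). I choose the buff one, as described.

```bash
cat > h.py <<'E'
import numpy as np,cv2
from rig import manip
from scipy.spatial.transform import Rotation as R
from scipy.optimize import minimize
def proj(P,c): return cv2.projectPoints(np.asarray(P,float).reshape(-1,1,3),c["rvec"],c["tvec"],c["K"],np.array(c["dist"],float))[0].reshape(-1,2)
def ray(uv,c,z):
    p=cv2.undistortPoints(np.array([[uv]],float),c["K"],np.array(c["dist"],float)).ravel()
    Rm=cv2.Rodrigues(np.array(c["rvec"],float))[0]; o=-Rm.T@np.ravel(c["tvec"]); d=Rm.T@np.array([*p,1]); return o+d*(z-o[2])/d[2]
a=np.linspace(0,2*np.pi,60,endpoint=False)
def ring(r,z): return np.c_[r*np.cos(a),r*np.sin(a),0*a+z]
def place(P,x,y,yaw,z=.012): return P@R.from_euler('z',yaw).as_matrix().T+[x,y,z]
E
python3 - <<'E'
from h import *
out={}
crops=[]
for n in("scene","top"):
    im=manip.get_image(n); c=manip.camera_info(n); 
    Rm=cv2.Rodrigues(np.array(c["rvec"],float))[0]; print(n,"cam",(-Rm.T@np.ravel(c["tvec"])).round(3))
    M=manip.masks_of("dish",n)
    best=[m for m in M if im[m["pixels"]].mean(0)[0]>im[m["pixels"]].mean(0)[2]]
    for m in best: print(m["p"],m["extent"],im[m["pixels"]].mean(0))
    out[n]=(best[0]["pixels"] if best else None,c)
    # tile by colour
    b=(im[:,:,0].astype(int)-im[:,:,2]>50).astype(np.uint8); k,l,st,ce=cv2.connectedComponentsWithStats(b)
    x,y=(265,200) if n=="scene" else (235,195)
    crop=im[y-70:y+70,x-75:x+75,::-1]; crops.append(cv2.resize(crop,None,fx=2.6,fy=2.6,interpolation=cv2.INTER_CUBIC))
cv2.imwrite("pics/crop.png",np.hstack(crops))
def cost(v):
    e=0
    for n,(m,c) in out.items():
        if m is None: continue
        I=np.zeros((384,512),np.uint8)
        h=cv2.convexHull(proj(place(np.r_[ring(.044,0),ring(.0785,.036)],*v[:2],0),c).astype(np.float32))
        cv2.fillConvexPoly(I,np.round(h*16).astype(np.int32),1,shift=4)
        full=cv2.morphologyEx(m.astype(np.uint8),cv2.MORPH_CLOSE,np.ones((5,5)))
        # the handle is outside: weigh bowl pixels missed + mask just outside bowl
        e+=((I>0)&(full==0)).sum()+ .5*((I==0)&(full>0)).sum()
    return e
t=out["top"][1]; x0=ray((370*.64,307*.64),t,.04); print("start",x0)
r=minimize(cost,x0[:2],method="Nelder-Mead",options=dict(initial_simplex=[x0[:2],x0[:2]+[.02,0],x0[:2]+[0,.02]],xatol=1e-4)); print(r.x,r.fun)
E
```

```text
scene cam [0.853 0.538 0.714]
0.93 [233.6, 168.2, 296.1, 234.6] [125.36952652 117.1003916  102.5987896 ]
0.48 [186.0, 149.5, 219.2, 193.1] [121.05602716 114.26910017 100.69439728]
top cam [0.368 0.115 1.144]
0.88 [203.2, 166.7, 270.1, 227.2] [126.46370684 112.10500352  90.62191684]
start [0.53149055 0.10329611 0.04      ]
[0.5318511  0.10594341] 347.0
```

View pics/crop.png

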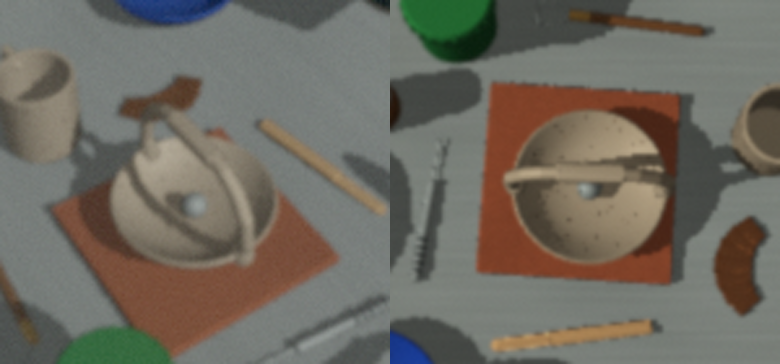

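The crop confirms the speckled buff dish on the terracotta tile, with a pale bar across the top and the steel ball below it. Now I raise the arm and turn the tool.

Request:
send_rows --plan '[{"linear": [0,0,-0.007],"delta_rot": [0,0,-6.4],"fingers": 0.085},{"linear": [0,0,-0.007],"delta_rot": [0,0,-6.4],"fingers": 0.085},{"linear": [0,0,-0.007],"delta_rot": [0,0,-6.4],"fingers": 0.085},{"linear": [0,0,-0.007],"delta_rot": [0,0,-6.4],"fingers": 0.085},{"linear": [0,0,-0.007],"delta_rot": [0,0,-6.4],"fingers": 0.085},{"linear": [0,0,-0.007],"delta_rot": [0,0,-6.4],"fingers": 0.085},{"linear": [0,0,-0.007],"delta_rot": [0,0,-6.4],"fingers": 0.085},{"linear": [0,0,-0.007],"delta_rot": [0,0,-6.4],"fingers": 0.085},{"linear": [0,0,-0.007],"delta_rot": [0,0,-6.4],"fingers": 0.085},{"linear": [0,0,-0.007],"delta_rot": [0,0,-6.4],"fingers": 0.085},{"linear": [0,0,-0.007],"delta_rot": [0,0,-6.4],"fingers": 0.085},{"linear": [0,0,-0.007],"delta_rot": [0,0,-6.4],"fingers": 0.085}]'

```text
clock: 1.6
position: [0.1308, -0.5586, 0.3422]
ee_rot: [-0.002, 0.999, 0.032, -0.0]
contact_force: [-0.2, 0.8, 0.6]
width: 0.0849
```

```bash
python3 - <<'E'
from h import *
s=manip.get_state();print(s["clock"],s["position"],s["ee_rot"],s["qpos"])
T=R.from_quat(np.roll(s["ee_rot"],-1)).as_matrix();print(T.round(3))
c=manip.camera_info("wrist");Rm=cv2.Rodrigues(np.array(c["rvec"],float))[0];o=-Rm.T@np.ravel(c["tvec"])
print("cam in tool",T.T@(o-s["position"]),"fwd in tool",T.T@Rm.T[:,2])
E
```

```text
1.6 [ 0.1308021  -0.55858921  0.34223477] [-2.29836248e-03  9.99477360e-01  3.22442730e-02 -1.76269258e-04] [-1.46204186e+00  2.41928601e-01  1.34320390e+00 -1.80056445e-07
  1.56107038e+00 -1.52654176e+00]
[[ 0.998  0.064 -0.001]
 [ 0.064 -0.998  0.005]
 [-0.    -0.005 -1.   ]]
cam in tool [ 0.00125597 -0.08491817 -0.11635411] fwd in tool [0.00152833 0.32581038 0.9454339 ]
```

Request:
send_rows --plan '[{"linear": [0.0185,-0.0266,0],"delta_rot": [0,0,0],"fingers": 0.085},{"linear": [0.0185,-0.0266,0],"delta_rot": [0,0,0],"fingers": 0.085},{"linear": [0.0185,-0.0266,0],"delta_rot": [0,0,0],"fingers": 0.085},{"linear": [0.0185,-0.0266,0],"delta_rot": [0,0,0],"fingers": 0.085},{"linear": [0.0185,-0.0266,0],"delta_rot": [0,0,0],"fingers": 0.085},{"linear": [0.0185,-0.0266,0],"delta_rot": [0,0,0],"fingers": 0.085},{"linear": [0.0185,-0.0266,0],"delta_rot": [0,0,0],"fingers": 0.085},{"linear": [0.0185,-0.0266,0],"delta_rot": [0,0,0],"fingers": 0.085},{"linear": [0.0185,-0.0266,0],"delta_rot": [0,0,0],"fingers": 0.085},{"linear": [0.0185,-0.0266,0],"delta_rot": [0,0,0],"fingers": 0.085},{"linear": [0.0185,-0.0266,0],"delta_rot": [0,0,0],"fingers": 0.085},{"linear": [0.0185,-0.0266,0],"delta_rot": [0,0,0],"fingers": 0.085}]'

```text
clock: 2.6
position: [0.3353, -0.2185, 0.3429]
ee_rot: [0.003, 1.0, 0.028, 0.001]
contact_force: [0.1, 0.1, 0.2]
width: 0.0848
```

Request:
send_rows --plan '[{"linear": [0.0185,-0.0266,0],"delta_rot": [0,0,0],"fingers": 0.085},{"linear": [0.0185,-0.0266,0],"delta_rot": [0,0,0],"fingers": 0.085},{"linear": [0.0185,-0.0266,0],"delta_rot": [0,0,0],"fingers": 0.085},{"linear": [0.0185,-0.0266,0],"delta_rot": [0,0,0],"fingers": 0.085},{"linear": [0.0185,-0.0266,0],"delta_rot": [0,0,0],"fingers": 0.085},{"linear": [0.0185,-0.0266,0],"delta_rot": [0,0,0],"fingers": 0.085},{"linear": [0.0185,-0.0266,0],"delta_rot": [0,0,0],"fingers": 0.085},{"linear": [0.0185,-0.0266,0],"delta_rot": [0,0,0],"fingers": 0.085},{"linear": [0.0185,-0.0266,0],"delta_rot": [0,0,0],"fingers": 0.085},{"linear": [0.0185,-0.0266,0],"delta_rot": [0,0,0],"fingers": 0.085},{"linear": [0.009,-0.013,0],"delta_rot": [0,0,0],"fingers": 0.085},{"linear": [0,0,0],"delta_rot": [0,0,0],"fingers": 0.085}]'

```text
clock: 3.6
position: [0.5212, 0.0939, 0.3441]
ee_rot: [0.003, 0.999, 0.032, 0.006]
contact_force: [-0.7, -0.3, 0.3]
width: 0.0853
```

```bash
python3 - <<'E'
from h import *
s=manip.get_state();print(s["clock"],s["position"],s["ee_rot"],s["qpos"])
c=manip.camera_info("wrist"); im=manip.get_image("wrist")
np.savez("w1.npz",im=im,rvec=c["rvec"],tvec=c["tvec"],K=c["K"],dist=c["dist"])
v=cv2.resize(im[:,:,::-1],(800,600))
# overlay guess
x,y=.532,.106
for P in (ring(.0785,.036),ring(.044,0)):
    for p in proj(place(P,x,y,0),c)*1.5625: cv2.circle(v,tuple(int(q) for q in p),1,(0,0,255),-1)
bar=np.array([[.009,.033,.1215],[.009,-.033,.1215],[-.009,-.033,.1215],[-.009,.033,.1215]])
cv2.polylines(v,[np.int32(proj(place(bar,x,y,0),c)*1.5625)],True,(0,255,0),1)
cv2.imwrite("pics/w1.png",v)
E
```

```text
3.6 [0.52117853 0.09386455 0.34410335] [0.00320561 0.99947895 0.03157035 0.00590395] [ 0.05105358  0.1634936   1.44094531 -0.00664671  1.5254737  -0.01183666]
```

View pics/w1.png

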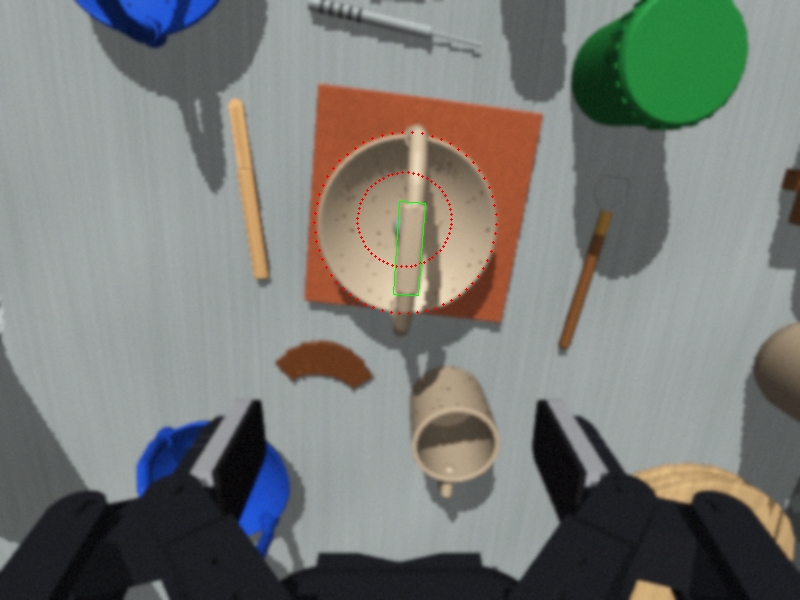

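The wrist view shows the dish at (407,222) with the bar from (413,205) to (407,295). My model overlay fits to a few pixels, so I refine it numerically.

```bash
python3 - <<'E'
from h import *
from scipy.ndimage import map_coordinates,gaussian_filter
d=np.load("w1.npz");c=dict(d);im=gaussian_filter(d["im"].astype(float),(1,1,0))
g=np.sqrt(sum(cv2.Sobel(im[:,:,k],cv2.CV_64F,1,0)**2+cv2.Sobel(im[:,:,k],cv2.CV_64F,0,1)**2 for k in range(3)));g=np.minimum(g,np.percentile(g,97))
def sc(P,v): 
    p=proj(place(P,*v),c); return map_coordinates(g,[p[:,1],p[:,0]],order=1).mean()
rim=ring(.0785,.036)
t=np.linspace(-.031,.031,40)
bar=np.r_[[[s*.009,q,z] for s in(1,-1) for q in t for z in (.119,)]]
best=max(((sc(rim,(x,y,0)),x,y) for x in np.arange(.52,.545,.0005) for y in np.arange(.09,.12,.0005)));print("rim",best)
b2=sorted(((sc(bar,(x,best[2],w)),x,np.degrees(w)) for x in np.arange(.522,.545,.0005) for w in np.radians(np.arange(-8,8.1,.5))))[::-1][:4];print("bar",b2)
v=cv2.resize(d["im"][110:340 if 0 else 230,180:340,::-1],None,fx=4.5,fy=4.5,interpolation=cv2.INTER_CUBIC)
def dr(P,col):
    for p in (proj(P,c)-[180,110] if 0 else proj(P,c)): cv2.circle(v,(int((p[0]-179.5)*4.5),int((p[1]-109.5)*4.5)),1,col,-1)
dr(place(rim,best[1],best[2],0),(0,0,255)); dr(place(bar,b2[0][1],best[2],np.radians(b2[0][2])),(0,255,0))
cv2.imwrite("pics/w1c.png",v)
# tile yaw
h=((d["im"][:,:,0].astype(int)-d["im"][:,:,2]>55)).astype(np.uint8); k,l,st,ce=cv2.connectedComponentsWithStats(h)
i=1+np.argmax(st[1:,4]); q=cv2.approxPolyDP(cv2.convexHull(np.argwhere(l==i)[:,::-1].astype(np.int32)),6,True).reshape(-1,2); print([ray(p,c,.012)[:2].round(4) for p in q])
# top view check
ct=manip.camera_info("top"); print(proj(place(bar[[0,39]],b2[0][1],best[2],np.radians(b2[0][2])),ct)*1.5625)
E
```

```text
rim (np.float64(208.6257174587451), np.float64(0.5324999999999986), np.float64(0.10650000000000001))
bar [(np.float64(161.61887873696872), np.float64(0.531499999999999), np.float64(1.5000000000000002)), (np.float64(161.39844223406294), np.float64(0.531499999999999), np.float64(1.0)), (np.float64(160.80908925198068), np.float64(0.531499999999999), np.float64(2.0)), (np.float64(159.46335078074554), np.float64(0.531499999999999), np.float64(0.5))]
[array([0.6452, 0.2083]), array([0.6332, 0.0123]), array([0.4386, 0.024 ]), array([0.4501, 0.2194])]
[[388.47057641 292.18797327]
 [348.37406629 292.9658113 ]]
```

View pics/w1c.png

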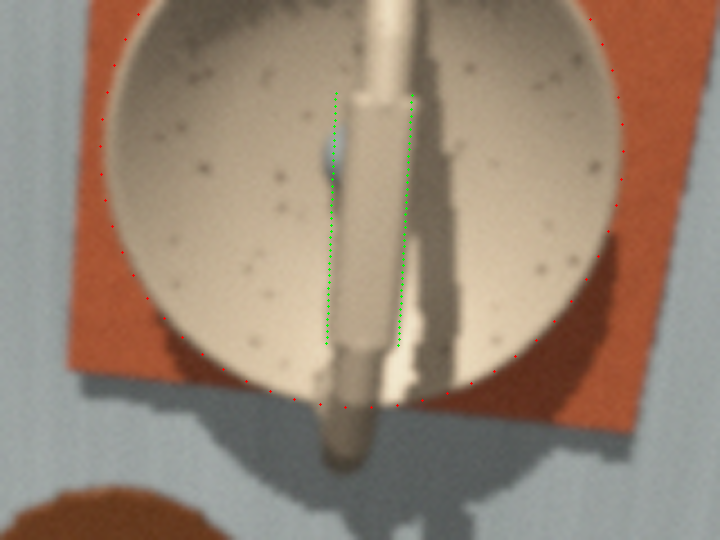

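```bash
python3 - <<'E'
from h import *
c=dict(np.load("w1.npz"))
P=[ray((u/4.5+179.5,v/4.5+109.5),c,.1325)[:2] for u,v in((350,97),(408,100),(335,347),(392,350))]
P=np.array(P);print(P.round(4));a=(P[0]+P[1])/2;b=(P[2]+P[3])/2;print((a+b)/2,a-b,b-a,"yaw",np.degrees(np.arctan2(-(b-a)[0],(b-a)[1])))
s=manip.get_state();T=R.from_quat(np.roll(s["ee_rot"],-1)).as_matrix();print(T.round(4))
E
```

```text
[[0.525  0.1368]
 [0.5387 0.1369]
 [0.5253 0.075 ]
 [0.5396 0.075 ]]
[0.53214811 0.1059135 ] [-0.00065925  0.06185251] [ 0.00065925 -0.06185251] yaw -179.38933626462247
[[ 0.998   0.0625  0.0111]
 [ 0.0626 -0.998  -0.0069]
 [ 0.0107  0.0076 -0.9999]]
```

Bar centre is about (0.532, 0.106) and the dish yaw about 0°. Next I level and align the tool, then go down partway.

Request:
send_rows --plan '[{"linear": [0.0115,-0.0114,0],"delta_rot": [0.44,-0.61,3.6],"fingers": 0.085},{"linear": [0,0,0],"delta_rot": [0,0,0],"fingers": 0.085},{"linear": [0,0,0.02],"delta_rot": [0,0,0],"fingers": 0.085},{"linear": [0,0,0.025],"delta_rot": [0,0,0],"fingers": 0.085},{"linear": [0,0,0.025],"delta_rot": [0,0,0],"fingers": 0.085},{"linear": [0,0,0.025],"delta_rot": [0,0,0],"fingers": 0.085},{"linear": [0,0,0.025],"delta_rot": [0,0,0],"fingers": 0.085},{"linear": [0,0,0.02],"delta_rot": [0,0,0],"fingers": 0.085},{"linear": [0,0,0.01],"delta_rot": [0,0,0],"fingers": 0.085},{"linear": [0,0,0],"delta_rot": [0,0,0],"fingers": 0.085},{"linear": [0,0,0],"delta_rot": [0,0,0],"fingers": 0.085}]'

```text
clock: 4.57
position: [0.5235, 0.0894, 0.1926]
ee_rot: [0.006, 1.0, -0.001, 0.0]
contact_force: [-0.2, -0.2, 0.2]
width: 0.085
```

```bash
cat >> h.py <<'E'
def need(x,y,z,yaw=0):
    s=manip.get_state();T=R.from_quat(np.roll(s["ee_rot"],-1)).as_matrix()
    G=R.from_euler('z',yaw,degrees=True).as_matrix()@np.diag([1.,-1,-1])
    print("clk %.2f"%s["clock"],"pos",s["position"].round(4),"w %.4f"%s["width"],"F",s["contact_force"].round(1),"qd",np.abs(s["qd"]).max().round(3),"j6 %.2f"%s["qpos"][5])
    print("tool shift",(T.T@(np.array([x,y,z])-s["position"])).round(4),"rot",np.degrees(R.from_matrix(T.T@G).as_rotvec()).round(2),"tilt deg %.2f"%np.degrees(np.arccos(min(1,-T[2,2]))))
E
python3 - <<'E'
from h import *
need(.532,.106,.133)
E
```

```text
clk 4.57 pos [0.5235 0.0894 0.1926] w 0.0850 F [-0.2 -0.2  0.2] qd 0.027 j6 0.05
tool shift [ 0.0084 -0.0173  0.0594] rot [ 0.66 -0.05 -0.13] tilt deg 0.66
```

Request:
send_rows --plan '[{"linear": [0.0085,-0.0173,0.01],"delta_rot": [0.66,0,-0.1],"fingers": 0.085},{"linear": [0,0,0],"delta_rot": [0,0,0],"fingers": 0.085},{"linear": [0,0,0],"delta_rot": [0,0,0],"fingers": 0.085}]'

```text
clock: 4.82
position: [0.5332, 0.1055, 0.1849]
ee_rot: [-0.0, 1.0, -0.001, 0.003]
contact_force: [0.0, 1.1, 0.5]
width: 0.0851
```

```bash
python3 - <<'E'
from h import *
need(.532,.106,.133)
c=manip.camera_info("wrist"); im=manip.get_image("wrist")
np.savez("w2.npz",im=im,rvec=c["rvec"],tvec=c["tvec"],K=c["K"],dist=c["dist"])
v=cv2.resize(im[:,:,::-1],(800,600))
bar=np.array([[.009,.033,.115],[.009,-.033,.115],[-.009,-.033,.115],[-.009,.033,.115]])
cv2.polylines(v,[np.int32(proj(place(bar,.532,.106,0),c)*1.5625)],True,(0,255,0),1)
cv2.imwrite("pics/w2.png",v)
E
```

```text
clk 4.82 pos [0.5332 0.1055 0.1849] w 0.0851 F [0.  1.1 0.5] qd 0.027 j6 0.07
tool shift [-0.0015 -0.0005  0.0519] rot [-0.01 -0.31 -0.11] tilt deg 0.31
```

View pics/w2.png

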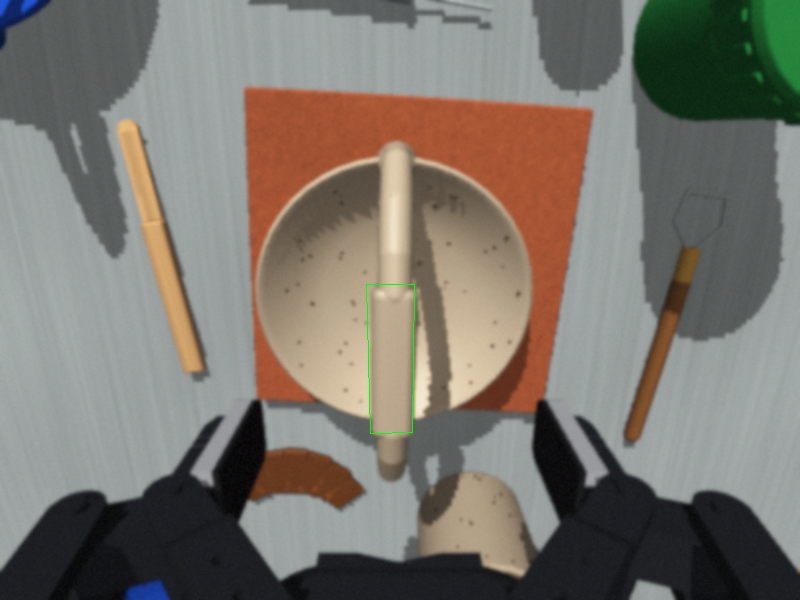

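The wrist view shows the bar at (393,362), on the model outline to within about 1 mm. The fingers straddle it with clear space on both sides.

Request:
send_rows --plan '[{"linear": [-0.0006,0,0.012],"delta_rot": [0,-0.3,0],"fingers": 0.085},{"linear": [0,0,0.014],"delta_rot": [0,0,0],"fingers": 0.085},{"linear": [0,0,0.012],"delta_rot": [0,0,0],"fingers": 0.085},{"linear": [0,0,0.008],"delta_rot": [0,0,0],"fingers": 0.085},{"linear": [0,0,0],"delta_rot": [0,0,0],"fingers": 0.085},{"linear": [0,0,0],"delta_rot": [0,0,0],"fingers": 0.085}]'

```text
clock: 5.37
position: [0.5343, 0.1056, 0.1379]
ee_rot: [-0.0, 1.0, -0.0, 0.003]
contact_force: [0.7, -0.6, -0.5]
width: 0.085
```

```bash
python3 - <<'E'
from h import *
need(.5325,.1055,.133)
E
```

```text
clk 5.37 pos [0.5343 0.1056 0.1379] w 0.0850 F [ 0.7 -0.6 -0.5] qd 0.014 j6 0.07
tool shift [-0.0019  0.0001  0.0049] rot [-0.   -0.3  -0.02] tilt deg 0.30
```

Request:
send_rows --plan '[{"linear": [-0.0018,0,0.005],"delta_rot": [0,-0.3,0],"fingers": 0.085},{"linear": [0,0,0],"delta_rot": [0,0,0],"fingers": 0.085},{"linear": [0,0,0],"delta_rot": [0,0,0],"fingers": 0.085}]'

```text
clock: 5.62
position: [0.533, 0.1056, 0.1332]
ee_rot: [-0.0, 1.0, -0.0, 0.0]
contact_force: [0.8, 0.2, 0.2]
width: 0.0851
```

```bash
python3 - <<'E'
from h import *
need(.5325,.1055,.133)
E
```

```text
clk 5.62 pos [0.533  0.1056 0.1332] w 0.0851 F [0.8 0.2 0.2] qd 0.008 j6 0.07
tool shift [-0.0005  0.0001  0.0002] rot [-0.   -0.05 -0.01] tilt deg 0.05
```

Request:
send_rows --plan '[{"linear": [0,0,0],"delta_rot": [0,0,0],"fingers": 0.045},{"linear": [0,0,0],"delta_rot": [0,0,0],"fingers": 0.035},{"linear": [0,0,0],"delta_rot": [0,0,0],"fingers": 0.028},{"linear": [0,0,0],"delta_rot": [0,0,0],"fingers": 0.026},{"linear": [0,0,0],"delta_rot": [0,0,0],"fingers": 0.024},{"linear": [0,0,0],"delta_rot": [0,0,0],"fingers": 0.022},{"linear": [0,0,0],"delta_rot": [0,0,0],"fingers": 0.02},{"linear": [0,0,0],"delta_rot": [0,0,0],"fingers": 0.018},{"linear": [0,0,0],"delta_rot": [0,0,0],"fingers": 0.016},{"linear": [0,0,0],"delta_rot": [0,0,0],"fingers": 0.012},{"linear": [0,0,0],"delta_rot": [0,0,0],"fingers": 0.008},{"linear": [0,0,0],"delta_rot": [0,0,0],"fingers": 0.0}]' --force 30

```text
clock: 6.62
position: [0.5316, 0.1056, 0.1344]
ee_rot: [0.0, 1.0, 0.0, -0.0]
contact_force: [0.3, 0.1, 1.3]
width: 0.0174
```

Request:
send_rows --plan '[{"linear": [0,0,0],"delta_rot": [0,0,0],"fingers": 0.0},{"linear": [0,0,0],"delta_rot": [0,0,0],"fingers": 0.0},{"linear": [0,0,0],"delta_rot": [0,0,0],"fingers": 0.0},{"linear": [0,0,0],"delta_rot": [0,0,0],"fingers": 0.0}]' --force 60

```text
clock: 6.95
position: [0.5316, 0.1056, 0.1345]
ee_rot: [0.0, 1.0, 0.0, -0.0]
contact_force: [-1.5, -0.4, 0.8]
width: 0.0172
```

```bash
python3 - <<'E'
from h import *
need(.5325,.1055,.133)
E
```

```text
clk 6.95 pos [0.5316 0.1056 0.1345] w 0.0172 F [-1.5 -0.4  0.8] qd 0.003 j6 0.07
tool shift [0.0009 0.0001 0.0015] rot [0.01 0.04 0.01] tilt deg 0.05
```

Gripped at 17 mm, which fits the 18 mm bar. Lifting slowly.

Request:
send_rows --plan '[{"linear": [0,0,-0.001],"delta_rot": [0,0,0],"fingers": 0.0},{"linear": [0,0,-0.002],"delta_rot": [0,0,0],"fingers": 0.0},{"linear": [0,0,-0.003],"delta_rot": [0,0,0],"fingers": 0.0},{"linear": [0,0,-0.003],"delta_rot": [0,0,0],"fingers": 0.0},{"linear": [0,0,-0.003],"delta_rot": [0,0,0],"fingers": 0.0},{"linear": [0,0,-0.003],"delta_rot": [0,0,0],"fingers": 0.0},{"linear": [0,0,-0.003],"delta_rot": [0,0,0],"fingers": 0.0},{"linear": [0,0,-0.002],"delta_rot": [0,0,0],"fingers": 0.0},{"linear": [0,0,-0.001],"delta_rot": [0,0,0],"fingers": 0.0},{"linear": [0,0,0],"delta_rot": [0,0,0],"fingers": 0.0}]'

```text
clock: 7.78
position: [0.5304, 0.1055, 0.1539]
ee_rot: [0.0, 1.0, -0.0, -0.003]
contact_force: [-0.6, 0.1, -5.8]
width: 0.0166
```

```bash
python3 - <<'E'
from h import *
need(.5316,.1056,.2345)
s=manip.get_state();print(s["moment"])
c=manip.camera_info("wrist"); im=manip.get_image("wrist"); sc=manip.get_image("scene")
v=np.hstack([cv2.resize(im[:,:,::-1],(400,300)),cv2.resize(sc[150:255,200:340,::-1],(400,300),interpolation=cv2.INTER_CUBIC)])
cv2.imwrite("pics/l1.png",v)
E
```

```text
clk 7.78 pos [0.5304 0.1055 0.1539] w 0.0166 F [-0.6  0.1 -5.8] qd 0.003 j6 0.07
tool shift [ 0.0007 -0.0001 -0.0806] rot [ 0.02  0.33 -0.01] tilt deg 0.33
[-0.00889471  0.01102471  0.03716419]
```

View pics/l1.png

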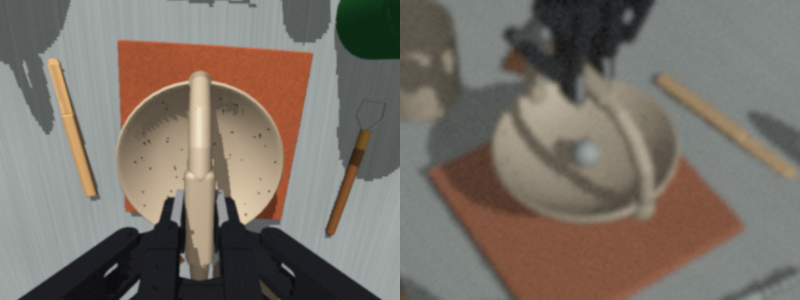

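The picture shows the dish clear of the tile, with the ball still in the middle (scene crop (587,152)). I lift the rest with a slightly firmer grip.

Request:
send_rows --plan '[{"linear": [0.0002,0,-0.001],"delta_rot": [0,0.08,0],"fingers": 0.0},{"linear": [0.0002,0,-0.0025],"delta_rot": [0,0.08,0],"fingers": 0.0},{"linear": [0.0002,0,-0.004],"delta_rot": [0,0.08,0],"fingers": 0.0},{"linear": [0.0002,0,-0.005],"delta_rot": [0,0.08,0],"fingers": 0.0},{"linear": [0.0002,0,-0.005],"delta_rot": [0,0.06,0],"fingers": 0.0},{"linear": [0.0002,0,-0.005],"delta_rot": [0,0.06,0],"fingers": 0.0},{"linear": [0.0002,0,-0.005],"delta_rot": [0,0.06,0],"fingers": 0.0},{"linear": [0.0002,0,-0.005],"delta_rot": [0,0.06,0],"fingers": 0.0},{"linear": [0.0002,0,-0.004],"delta_rot": [0,0.06,0],"fingers": 0.0},{"linear": [0.0001,0,-0.0025],"delta_rot": [0,0.05,0],"fingers": 0.0},{"linear": [0,0,-0.001],"delta_rot": [0,0,0],"fingers": 0.0},{"linear": [0,0,0],"delta_rot": [0,0,0],"fingers": 0.0}]' --force 80

```text
clock: 8.88
position: [0.5322, 0.1055, 0.1985]
ee_rot: [0.0, 1.0, -0.0, 0.004]
contact_force: [-0.4, 0.4, -5.5]
width: 0.0165
```

```bash
python3 - <<'E'
from h import *
need(.5316,.1056,.2345)
E
```

```text
clk 8.88 pos [0.5322 0.1055 0.1985] w 0.0165 F [-0.4  0.4 -5.5] qd 0.009 j6 0.07
tool shift [-0.0003 -0.0001 -0.036 ] rot [ 0.02 -0.42 -0.  ] tilt deg 0.43
```

Request:
send_rows --plan '[{"linear": [0,0,-0.001],"delta_rot": [0,-0.07,0],"fingers": 0.0},{"linear": [0,0,-0.0025],"delta_rot": [0,-0.07,0],"fingers": 0.0},{"linear": [0,0,-0.004],"delta_rot": [0,-0.07,0],"fingers": 0.0},{"linear": [0,0,-0.005],"delta_rot": [0,-0.07,0],"fingers": 0.0},{"linear": [0,0,-0.005],"delta_rot": [0,-0.07,0],"fingers": 0.0},{"linear": [0,0,-0.005],"delta_rot": [0,0,0],"fingers": 0.0},{"linear": [0,0,-0.005],"delta_rot": [0,0,0],"fingers": 0.0},{"linear": [0,0,-0.004],"delta_rot": [0,0,0],"fingers": 0.0},{"linear": [0,0,-0.0025],"delta_rot": [0,0,0],"fingers": 0.0},{"linear": [0,0,-0.001],"delta_rot": [0,0,0],"fingers": 0.0},{"linear": [0,0,0],"delta_rot": [0,0,0],"fingers": 0.0}]'

```text
clock: 9.8
position: [0.5319, 0.1055, 0.2371]
ee_rot: [0.0, 1.0, -0.0, -0.0]
contact_force: [0.0, -1.1, -5.9]
width: 0.0166
```

```bash
python3 - <<'E'
from h import *
need(.5316,.1056,.2345)
E
```

```text
clk 9.80 pos [0.5319 0.1055 0.2371] w 0.0166 F [ 0.  -1.1 -5.9] qd 0.003 j6 0.07
tool shift [-0.0003 -0.0001  0.0026] rot [ 0.03  0.   -0.01] tilt deg 0.03
```

Lifted about 10 cm and level. Now the slow quarter turn.

Request:
send_rows --plan '[{"linear": [0,0,0],"delta_rot": [0,0,0.3],"fingers": 0.0},{"linear": [0,0,0],"delta_rot": [0,0,0.6],"fingers": 0.0},{"linear": [0,0,0],"delta_rot": [0,0,1.0],"fingers": 0.0},{"linear": [0,0,0],"delta_rot": [0,0,1.4],"fingers": 0.0},{"linear": [0,0,0],"delta_rot": [0,0,1.7],"fingers": 0.0},{"linear": [0,0,0],"delta_rot": [0,0,1.7],"fingers": 0.0},{"linear": [0,0,0],"delta_rot": [0,0,1.7],"fingers": 0.0},{"linear": [0,0,0],"delta_rot": [0,0,1.7],"fingers": 0.0},{"linear": [0,0,0],"delta_rot": [0,0,1.7],"fingers": 0.0},{"linear": [0,0,0],"delta_rot": [0,0,1.7],"fingers": 0.0},{"linear": [0,0,0],"delta_rot": [0,0,1.7],"fingers": 0.0},{"linear": [0,0,0],"delta_rot": [0,0,1.7],"fingers": 0.0}]'

```text
clock: 10.8
position: [0.53, 0.1054, 0.2338]
ee_rot: [0.001, 0.987, -0.159, -0.003]
contact_force: [0.4, -0.3, -6.9]
width: 0.0162
```

```bash
python3 - <<'E'
from h import *
need(.5319,.1055,.2371,-90)
E
```

```text
clk 10.80 pos [0.53   0.1054 0.2338] w 0.0162 F [ 0.4 -0.3 -6.9] qd 0.374 j6 0.39
tool shift [ 0.0017 -0.0007 -0.0033] rot [ 0.38  0.21 71.72] tilt deg 0.40
```

```bash
cat >> h.py <<'E'
def tilt():
    s=manip.get_state();T=R.from_quat(np.roll(s["ee_rot"],-1)).as_matrix()
    print("tilt fix (tool xy)",np.degrees(np.cross([0,0,1],T.T@[0,0,-1])).round(2),"toolz",T[:,2].round(4),"yaw",np.degrees(np.arctan2(T[1,0],T[0,0])).round(2))
E
python3 -c "
from h import *
tilt()"
```

```text
tilt fix (tool xy) [ 0.17  0.36 -0.  ] toolz [-6.9e-03 -9.0e-04 -1.0e+00] yaw -18.28
```

Request:
send_rows --plan '[{"linear": [0.0002,-0.0001,-0.0005],"delta_rot": [0.02,0.05,1.7],"fingers": 0.0},{"linear": [0.0002,-0.0001,-0.0005],"delta_rot": [0.02,0.05,1.7],"fingers": 0.0},{"linear": [0.0002,-0.0001,-0.0005],"delta_rot": [0.02,0.05,1.7],"fingers": 0.0},{"linear": [0.0002,-0.0001,-0.0005],"delta_rot": [0.02,0.05,1.7],"fingers": 0.0},{"linear": [0.0002,-0.0001,-0.0005],"delta_rot": [0.02,0.05,1.7],"fingers": 0.0},{"linear": [0.0002,-0.0001,-0.0005],"delta_rot": [0.02,0.05,1.7],"fingers": 0.0},{"linear": [0.0002,-0.0001,-0.0005],"delta_rot": [0.02,0.05,1.7],"fingers": 0.0},{"linear": [0.0002,-0.0001,-0.0005],"delta_rot": [0.02,0.05,1.7],"fingers": 0.0},{"linear": [0.0002,-0.0001,-0.0005],"delta_rot": [0.02,0.05,1.7],"fingers": 0.0},{"linear": [0.0002,-0.0001,-0.0005],"delta_rot": [0.02,0.05,1.7],"fingers": 0.0},{"linear": [0.0002,-0.0001,-0.0005],"delta_rot": [0.02,0.05,1.7],"fingers": 0.0},{"linear": [0.0002,-0.0001,-0.0005],"delta_rot": [0.02,0.05,1.7],"fingers": 0.0}]'

```text
clock: 11.8
position: [0.5308, 0.1051, 0.2359]
ee_rot: [0.002, 0.939, -0.345, -0.001]
contact_force: [-0.4, 0.0, -6.3]
width: 0.0166
```

```bash
python3 -c "
from h import *
need(.5319,.1055,.2371,-90);tilt()"
```

```text
clk 11.80 pos [0.5308 0.1051 0.2359] w 0.0166 F [-0.4  0.  -6.3] qd 0.375 j6 0.77
tool shift [ 0.0006 -0.001  -0.0012] rot [ 0.28 -0.06 49.61] tilt deg 0.28
tilt fix (tool xy) [ 0.27  0.06 -0.  ] toolz [-0.0039 -0.0029 -1.    ] yaw -40.39
```

Request:
send_rows --plan '[{"linear": [0.0001,-0.0002,-0.0004],"delta_rot": [0.05,0.03,1.7],"fingers": 0.0},{"linear": [0.0001,-0.0002,-0.0004],"delta_rot": [0.05,0.03,1.7],"fingers": 0.0},{"linear": [0.0001,-0.0002,-0.0004],"delta_rot": [0.05,0.03,1.7],"fingers": 0.0},{"linear": [0.0001,-0.0002,-0.0004],"delta_rot": [0.05,0.03,1.7],"fingers": 0.0},{"linear": [0.0001,-0.0002,-0.0004],"delta_rot": [0.05,0.03,1.7],"fingers": 0.0},{"linear": [0.0001,-0.0002,-0.0004],"delta_rot": [0.05,0.03,1.7],"fingers": 0.0},{"linear": [0.0001,-0.0002,-0.0004],"delta_rot": [0.05,0.03,1.7],"fingers": 0.0},{"linear": [0.0001,-0.0002,-0.0004],"delta_rot": [0.05,0.03,1.7],"fingers": 0.0},{"linear": [0.0001,-0.0002,-0.0004],"delta_rot": [0.05,0.03,1.7],"fingers": 0.0},{"linear": [0.0001,-0.0002,-0.0004],"delta_rot": [0.05,0.03,1.7],"fingers": 0.0},{"linear": [0.0001,-0.0002,-0.0004],"delta_rot": [0.05,0.03,1.7],"fingers": 0.0},{"linear": [0.0001,-0.0002,-0.0004],"delta_rot": [0.05,0.03,1.7],"fingers": 0.0}]'

```text
clock: 12.8
position: [0.5314, 0.1056, 0.2369]
ee_rot: [0.001, 0.855, -0.519, 0.001]
contact_force: [0.9, -1.2, -5.9]
width: 0.0165
```

```bash
python3 -c "
from h import *
need(.5319,.1055,.2371,-90);tilt()"
```

```text
clk 12.80 pos [0.5314 0.1056 0.2369] w 0.0165 F [ 0.9 -1.2 -5.9] qd 0.391 j6 1.16
tool shift [ 0.0003 -0.0005 -0.0002] rot [ 1.000e-02 -1.100e-01  2.749e+01] tilt deg 0.11
tilt fix (tool xy) [ 0.03 -0.1   0.  ] toolz [ 3.0e-04 -1.9e-03 -1.0e+00] yaw -62.51
```

Request:
send_rows --plan '[{"linear": [0,-0.0002,-0.0003],"delta_rot": [0.03,0,1.7],"fingers": 0.0},{"linear": [0,-0.0002,-0.0003],"delta_rot": [0.03,0,1.7],"fingers": 0.0},{"linear": [0,-0.0002,-0.0003],"delta_rot": [0.03,0,1.7],"fingers": 0.0},{"linear": [0,-0.0002,-0.0003],"delta_rot": [0.03,0,1.7],"fingers": 0.0},{"linear": [0,-0.0002,-0.0003],"delta_rot": [0.03,0,1.7],"fingers": 0.0},{"linear": [0,-0.0002,-0.0003],"delta_rot": [0.03,0,1.7],"fingers": 0.0},{"linear": [0,-0.0002,-0.0003],"delta_rot": [0.03,0,1.7],"fingers": 0.0},{"linear": [0,-0.0002,-0.0003],"delta_rot": [0.03,0,1.7],"fingers": 0.0},{"linear": [0,-0.0002,-0.0003],"delta_rot": [0.03,0,1.7],"fingers": 0.0},{"linear": [0,-0.0002,-0.0003],"delta_rot": [0.03,0,1.5],"fingers": 0.0},{"linear": [0,-0.0002,-0.0003],"delta_rot": [0.03,0,1.2],"fingers": 0.0},{"linear": [0,-0.0002,-0.0003],"delta_rot": [0.03,0,1.0],"fingers": 0.0}]'

```text
clock: 13.8
position: [0.5316, 0.1061, 0.2367]
ee_rot: [0.001, 0.748, -0.664, -0.0]
contact_force: [0.0, -1.2, -5.2]
width: 0.016
```

```bash
python3 -c "
from h import *
need(.5319,.1055,.2371,-90);tilt()"
```

```text
clk 13.80 pos [0.5316 0.1061 0.2367] w 0.0160 F [ 0.  -1.2 -5.2] qd 0.237 j6 1.52
tool shift [ 0.0006 -0.0002 -0.0004] rot [ 0.1  -0.03  6.83] tilt deg 0.11
tilt fix (tool xy) [ 0.1  -0.03  0.  ] toolz [-1.7e-03 -7.0e-04 -1.0e+00] yaw -83.17
```

Request:
send_rows --plan '[{"linear": [0.0001,-0.0001,-0.0003],"delta_rot": [0.03,0,0.9],"fingers": 0.0},{"linear": [0.0001,-0.0001,-0.0003],"delta_rot": [0.03,0,0.9],"fingers": 0.0},{"linear": [0.0001,-0.0001,-0.0003],"delta_rot": [0.03,0,0.9],"fingers": 0.0},{"linear": [0.0001,-0.0001,-0.0003],"delta_rot": [0.03,0,0.8],"fingers": 0.0},{"linear": [0,-0.0001,-0.0003],"delta_rot": [0.03,0,0.8],"fingers": 0.0},{"linear": [0,-0.0001,-0.0003],"delta_rot": [0.03,0,0.7],"fingers": 0.0},{"linear": [0,-0.0001,-0.0003],"delta_rot": [0.03,0,0.5],"fingers": 0.0},{"linear": [0,-0.0001,-0.0003],"delta_rot": [0.03,0,0.4],"fingers": 0.0},{"linear": [0,0,-0.0002],"delta_rot": [0.02,0,0.2],"fingers": 0.0},{"linear": [0,0,0],"delta_rot": [0,0,0],"fingers": 0.0},{"linear": [0,0,0],"delta_rot": [0,0,0],"fingers": 0.0}]'

```text
clock: 14.72
position: [0.5324, 0.1057, 0.2393]
ee_rot: [-0.001, 0.707, -0.707, 0.001]
contact_force: [0.2, -0.0, -4.8]
width: 0.0164
```

```bash
python3 - <<'E'
from h import *
need(.5319,.1055,.2371,-90);tilt()
c=manip.camera_info("wrist"); im=manip.get_image("wrist"); sc=manip.get_image("scene");tp=manip.get_image("top")
u,vv=proj([[.532,.106,.15]],manip.camera_info("scene"))[0].astype(int)
A=cv2.resize(im[:,:,::-1],(400,300));B=cv2.resize(sc[vv-60:vv+60,u-80:u+80,::-1],(400,300),interpolation=cv2.INTER_CUBIC)
C=cv2.resize(sc[:,:,::-1],(400,300));D=cv2.resize(tp[:,:,::-1],(400,300))
cv2.imwrite("pics/f1.png",np.vstack([np.hstack([A,B]),np.hstack([C,D])]))
E
```

```text
clk 14.72 pos [0.5324 0.1057 0.2393] w 0.0164 F [ 0.2 -0.  -4.8] qd 0.007 j6 1.64
tool shift [0.0002 0.0005 0.0022] rot [-0.16 -0.03  0.01] tilt deg 0.16
tilt fix (tool xy) [-0.16 -0.03  0.  ] toolz [ 2.8e-03 -5.0e-04 -1.0e+00] yaw -89.99
```

View pics/f1.png

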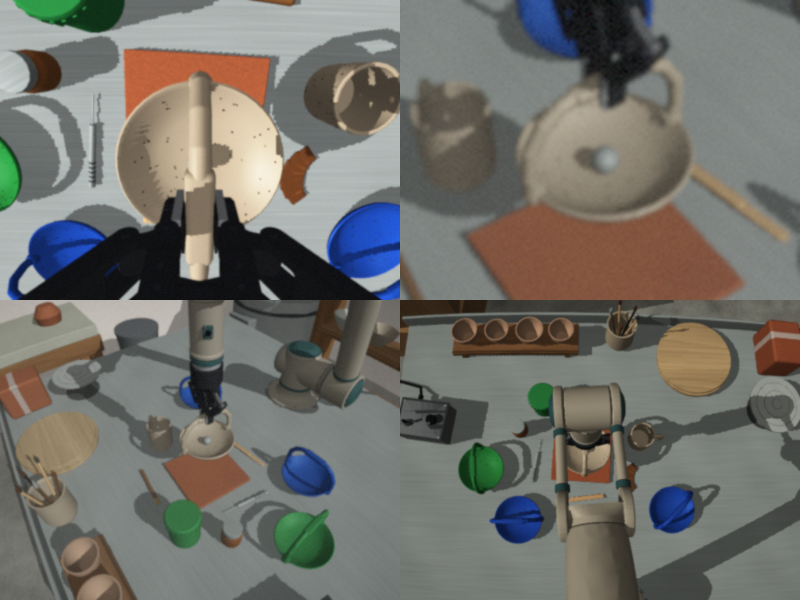

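The turned dish is held above the tile, the ball is near the middle (crop (604,158)), and the bystanders have not moved. I trim the height and let it settle.

Request:
send_rows --plan '[{"linear": [0,0,0.001],"delta_rot": [-0.05,0,0],"fingers": 0.0},{"linear": [0,0,0.001],"delta_rot": [-0.05,0,0],"fingers": 0.0},{"linear": [0,0,0.001],"delta_rot": [-0.05,0,0],"fingers": 0.0},{"linear": [0,0,0],"delta_rot": [0,0,0],"fingers": 0.0},{"linear": [0,0,0],"delta_rot": [0,0,0],"fingers": 0.0},{"linear": [0,0,0],"delta_rot": [0,0,0],"fingers": 0.0}]'

```text
clock: 15.37
position: [0.5323, 0.1056, 0.2357]
ee_rot: [0.0, 0.707, -0.707, -0.0]
contact_force: [0.5, 0.6, -4.8]
width: 0.0163
```

```bash
python3 - <<'E'
from h import *
need(.5319,.1055,.2371,-90);tilt()
s=manip.get_state();z=s["position"][2]-.1345+.012;c=manip.camera_info("scene")
for k in range(4):
    im=manip.get_image("scene"); b=manip.find_in("ball_center","scene"); print([(round(q["p"],2),np.round(q["extent"],1)) for q in b[:2]])
print("expected ball",proj([[*s["position"][:2],z+.0225],[s["position"][0]+.01,s["position"][1],z+.0225]],c).round(1))
u,v=proj([[.532,.106,.15]],c)[0].astype(int)
o=cv2.resize(im[v-60:v+60,u-80:u+80,::-1],(800,600),interpolation=cv2.INTER_CUBIC)
for p in proj(place(ring(.0785,.036),*s["position"][:2],0,z),c): cv2.circle(o,(int((p[0]-u+80.5)*5),int((p[1]-v+60.5)*5)),2,(0,0,255),-1)
cv2.imwrite("pics/f2.png",o)
E
```

```text
clk 15.37 pos [0.5323 0.1056 0.2357] w 0.0163 F [ 0.5  0.6 -4.8] qd 0.007 j6 1.64
tool shift [ 0.0001  0.0004 -0.0014] rot [ 0.04 -0.03  0.02] tilt deg 0.05
tilt fix (tool xy) [ 0.04 -0.03  0.  ] toolz [-7.e-04 -6.e-04 -1.e+00] yaw -89.98
[(0.43, array([261.2, 177.4, 270. , 182.8]))]
[(0.5, array([259.8, 176.5, 269.4, 184. ]))]
[(0.39, array([261.3, 177.1, 270. , 185.8]))]
[(0.53, array([260. , 176.7, 272.3, 184.4]))]
expected ball [[263.7 180.9]
 [260.1 182.9]]
```

View pics/f2.png

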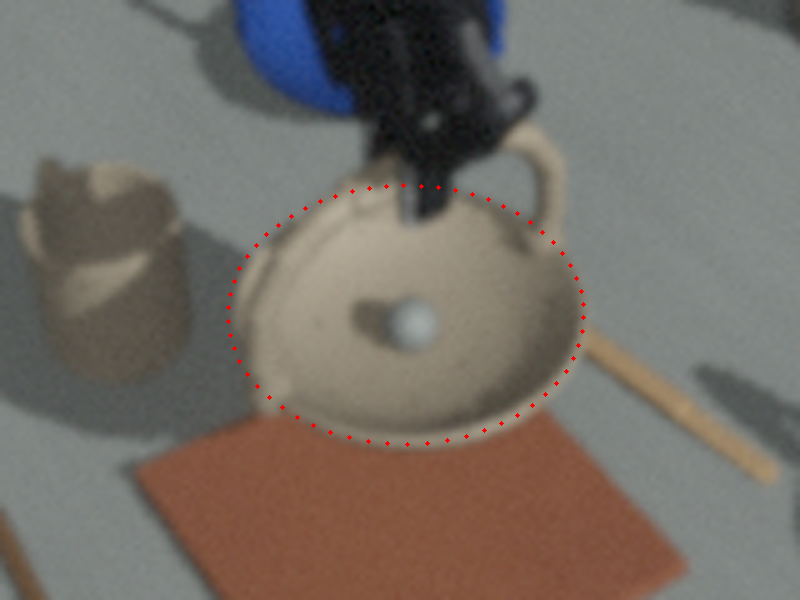

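The ball shows at scene pixel (265,181) against an expected (264,181), so it is centred and steady. The tool tilt is 0.05°, so I hand in.

```bash
python3 -c "
from rig import manip
print(manip.sign_off())"
```

```text
the job is handed in; nothing more can be done
None
```

The job is handed in: I gripped the buff dish by its top bar, lifted it straight up and turned it 90° in the air. It is still held, about 10 cm above its tile.

- **Final pose:** the last readings gave 101 mm of lift, the tool turned -89.98° and tilted 0.05°, and the arm still. The clock read about 15.4 s.
- **Grip:** 80 N, with the fingers reading 16.3 mm open. That reading was 17.4 mm when the fingers first closed on the 18 mm bar and settled near 16.5 mm, with no sign of slipping.
- **Ball:** it sits about 1 pixel from the expected centre in the scene camera, and four pictures in a row agreed.
- **Bystanders:** none looked moved in the last scene and top pictures, judged by eye. I felt no contact before the grip, and while carrying only the dish's weight.
- **What was less clean:** single rows drifted a little, so the tool was up to 0.43° off level between corrections. In the last picture the left rim sits about 2 pixels inside my model outline, within calibration and model error. I checked that the tool was level, but did not measure the dish's own tilt separately.

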